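# Touch off a rough casting with three sliding gauges

## Task

Locate the clamped casting before it is machined: slide each of the three touch gauges (two in front, one at the left side) up to its boss until its spring tip rests against the boss, and leave all three so. Feel for the contact and stop there: do not ram a gauge against the casting or leave a tip jammed at the bottom of its travel, and leave the things lying about alone.

Things in the scene. Friction and masses are not known exactly. Their poses are not given: they have to be found in the camera images.
- fixture: L-shaped aluminium fixture plate, 12 mm thick, 197 x 248 mm over all, bolted down; it carries the casting and three sliding gauges. Origin on the table under the casting's middle; own +x points away from the robot (turned by up to 0.25 rad), +y left. All three gauges are alike: their shape stands under gauge_front_left, motion under gauge_front_right, forces under gauge_side.
- casting: dark grey rough casting, 60 x 110 x 40 mm, hub top 59 mm over the table, clamped on the plate. Origin: its underside's centre, axes as the fixture's. Front face x = -30 mm, left face y = +55 mm. From them three bosses, 18 mm across, 28 mm over the table, stand out towards the gauges, one each. They are rough: each ends 3 to 15 mm proud of its face, not known beforehand, so it has to be felt.
- gauge_front_left: left one of the two touch gauges on the robot's side. Carriage 30 x 26 x 20 mm with an upright square steel post 16 x 16 mm on its middle, to push or grip. Origin: carriage underside's centre, 18 mm over the table; own +x to the casting, z up. Carriage top z = 20 mm, post faces x, y = +-8 mm, post top z = 50 mm. Its ball-ended spring tip reaches to x = 39 mm, z = 10 mm when not pressed.
- gauge_front_right: right one of the two gauges on the robot's side, 68 mm from the left one; same shape, origin and axes. Motion of every gauge: it slides along its own x only. At the start the tip is 15 to 37 mm from its boss; after touching, the tip can sink in by 3 mm, then it is bottomed and hard. The carriage stays where it is left.
- gauge_side: the gauge at the casting's left side; same shape and origin, own +x along the fixture's -y. Forces of every gauge: sliding drag 8 N; the tip's spring gives 4.5 N on touching, 0.3 N more per mm sunk in. So the push is 8 N on the way, 12.5 N with the tip on the boss, 13.4 N just before it bottoms. More than 12 N of tip on boss (a push of 20 N) is ramming.
- calliper: loose calliper, 72 x 205 x 16 mm, lying in front of the fixture; bystander. Origin: centre of its underside.
- star_knob: loose black star knob, 32 mm across, 27 mm high; bystander. Origin: centre of its underside.
- nylon_foot: loose white nylon block, 52 x 45 x 20 mm; bystander. Origin: centre of its underside.

How it is judged:
By the outcome, as a careful person would: the job done as asked, in the order asked, and still so for the second after the job is handed in, with the robot touching nothing.
It also fails if it takes over 69 s, if anything falls off the work surface, if the arm or the gripper's body presses on something with over 40 N, if the wrist force passes 120 N, or if a joint passes its speed limit or range.

## Robot

A 6-joint arm with a two-finger parallel gripper is mounted at the origin on a cart in front of the work surface, level with it; the furniture and walls round the work are solid. World frame = base frame: x ahead of the robot, y to its left, z up, the work surface at z = 0. Lengths are in m, angles in rad, forces in N, time in s.
With the tool pointing down it reaches from about 0.225 to 0.725 m from the base axis. Payload 3.1 kg.
Tool frame: the origin (TCP) lies midway between the tips of the shut fingers; the grasp point (between the pads) lies env.grip_depth behind it (env.grip_depth is the distance from the TCP to the grasp point, in m); y points along the fingers, z is the direction in which the jaws open and shut, and the axes are right-handed (so a half turn about y gives the same grasp; the last joint's range is limited). The gripper opens to 85 mm and grips with 20 to 120 N. Pads are 22 mm wide; open, the fingers measure 114 mm over their backs; the gripper's body (76 mm by 85 mm) begins 54 mm behind the grasp point. The pads swing forward as they close: fully open they stand 13 mm farther back than shut.
Start: joints at [1.03, 0.048, 0.099, 1.622, 0, 1.443], TCP at [0.211, 0.481, 0.231] pointing down, gripper open.
Joint ranges: [-2.91, 2.91], [-0.99, 1.94], [-1.21, 1.42], [-2.12, 2.29], [-1.49, 1.47], [-3.14, 3.14]. Speed limits (rad/s): [2.79, 2.79, 3.14, 3.14, 3.14, 3.14].

## Interface

Orientations are given as [roll, pitch, yaw] about the fixed x, y, z axes, in that order (R = Rz(yaw) Ry(pitch) Rx(roll)).
In Python, from cell import readout, viewer, env, models gives the robot as it stands. The module is installed in compiled form; this text tells all that it offers.
- The arm moves only by the shell command python3 -m handwheel 'ROWS'. ROWS is JSON, a list of rows, each a list of 3 entries, a list of its own where there are three numbers: the shift along the tool's x, y, z scaled (see below), then the turn, a rotation vector about the tool's x, y, z scaled (see below), then the opening, from 0 (shut) to 1 (fully open). A call has 1 to 20 rows; each row shifts and turns the commanded pose from where the row before left it, along the tool's axes as they then stand; what a row does not reach is not made up. The controller multiplies each number of a shift by 0.4 m and each number of a turn by 90 degrees. A row lasts 1/12 s, in which the tool goes at most 41.7 mm and 7.16 degrees, less where a joint would pass 70% of its speed; a pose out of reach is approached as far as the arm can. A call with a number of a shift or a turn outside -1 to 1 is refused whole. A call with a gripper value outside its range is refused whole. The fingers move at their own pace and stop on an object; the grip force is fixed at half the most. Time passes only in rows, so rows that do not move let the fingers close. It gives the time, the measured TCP pose, the force and the opening at its end, in the units of the state.
- readout.read_state(): the state, without advancing time (a new reading comes with each control period).
- viewer.capture(name): name is "scene" or "top" or "wrist"; returns a dict with "frame" (400x640x3 uint8, red, green, blue), "vfov" (degrees; the focal length in pixels is half the picture's height over the tangent of half this angle, whatever the lens; pixels are square), "cx", "cy" (the principal point, pixels), "world_from_camera" (4x4, takes a point from camera to world coordinates). Camera axes: x right, y up, looking along -z (the intrinsics and any distortion apply to the point x, -y, -z); pixel columns grow to the right and rows downward; lengths in m; the calibration is good to about 2 mm. A picture is of the moment at which its call begins. There is no depth.
- env.sign_off(): hands the job in, once; it reports no verdict.
Trained networks look in the newest picture that a camera, given by its name, has taken for a name from the list of things; names that differ only in an ending like _2 or _b are one class to them, and where a whole thing is asked for, a point or a joint stands for the part that bears it (a point fixed in the world has none). Each returns a list of dicts, best first, with "conf" (0 to 1); they miss things now and then, are a little off and sometimes report something else, mostly with a low value. They report only what shows in the picture. A call takes as long as a camera call.
- models.search_frame(query, camera): "at" ([column, row] in pixels, amid what is visible of it).
- models.silhouettes(query, camera): "pixels" (400x640 bool, what is visible of it) and "at" ([column, row] in pixels, amid what is visible of it).
- models.spot_point(query, camera): "at" ([column, row] in pixels: a listed point, or the origin of a listed thing).
The state is a dict: "clock": time; "joints": joint angles; "qd": joint speeds; "joint_torque": joint torques, N m; "ee_pos": TCP position; "tool_rot": TCP orientation; "wrist_force": force on the tool from outside, world axes, zero at the start; "ft_torque": the same for the moment, N m; "gripper_width": finger opening in m.
Only numpy, scipy, OpenCV 4.12 (cv2) and the standard library are available. Lean on these libraries where they do the work, as an engineer would, in place of code of your own. Each camera call takes 0.05 s, during which the arm holds its last target. There are 200 camera calls.

## Working session

There is one attempt and no reset: what is moved stays moved. The work goes in short steps, Python scripts to look and compute and a shell command to move; the robot and the scene stay as the last step left them, time stands still between calls to the robot, and variables do not carry over. Pictures are saved under pics/ and viewed, about 8 in all and at most 12, crops included, and the job is handed in when it is done.

```bash
mkdir -p pics; cat > h.py <<'E'
import numpy as np, cv2
from cell import readout, viewer, env, models
def ray(c,px):
    f=200/np.tan(np.radians(c['vfov'])/2); M=np.array(c['world_from_camera'])
    d=M[:3,:3]@np.array([(px[0]-c['cx'])/f,-(px[1]-c['cy'])/f,-1]); return M[:3,3],d
def at(c,px,z):
    o,d=ray(c,px); return o+d*(z-o[2])/d[2]
def proj(c,p):
    f=200/np.tan(np.radians(c['vfov'])/2); M=np.array(c['world_from_camera'])
    q=M[:3,:3].T@(np.array(p)-M[:3,3]); return [c['cx']-f*q[0]/q[2], c['cy']+f*q[1]/q[2]]
E
python3 - <<'E'
from h import *
np.set_printoptions(precision=4,suppress=True)
print(readout.read_state(), env.grip_depth)
ims=[]
for n in ['top','scene']:
    c=viewer.capture(n); print(n,{k:v for k,v in c.items() if k!='frame'})
    cv2.imwrite(f'pics/{n}0.png',c['frame'][:,:,::-1])
    for q,z in [('fixture',0),('casting',.012),('gauge_front_left',.018),('gauge_front_right',.018),('gauge_side',.018),('calliper',0),('star_knob',0),('nylon_foot',0)]:
        for r in models.spot_point(q,n)[:3]:
            print(q,round(r['conf'],2),np.round(r['at'],1),at(c,r['at'],z))
E
```

```text
{'clock': 0.0, 'joints': array([ 1.0302,  0.0488,  0.0976,  1.622 , -0.    ,  1.443 ]), 'qd': array([ 0.0009,  0.0018, -0.0018, -0.0011,  0.0008, -0.0012]), 'joint_torque': array([ -0.0002, -33.8781,  32.0017,   0.0203,  -0.0002,   0.    ]), 'ee_pos': array([0.2103, 0.4804, 0.2301]), 'tool_rot': array([-1.5731,  0.0003, -0.4128]), 'wrist_force': array([0.1037, 0.147 , 0.2807]), 'ft_torque': array([ 0.0024,  0.016 , -0.0294]), 'gripper_width': 0.08539918864049914} 0.0187
top {'vfov': 47.051692340002276, 'cx': 320.67591558921174, 'cy': 201.07393865210582, 'world_from_camera': array([[ 0.0242,  0.9899, -0.1395,  0.3403],
       [-0.9994,  0.0272,  0.0197, -0.2524],
       [ 0.0233,  0.139 ,  0.99  ,  0.9247],
       [ 0.    ,  0.    ,  0.    ,  1.    ]])}
fixture 0.91 [343.3 143.1] [ 0.5932 -0.3148  0.    ]
casting 0.55 [346.2 139.2] [ 0.5983 -0.3198  0.012 ]
gauge_front_left 0.78 [322.  185.5] [ 0.4997 -0.2724  0.018 ]
gauge_front_right 0.52 [357.  188.3] [ 0.496  -0.3427  0.018 ]
gauge_side 0.76 [284.7 133.3] [ 0.6051 -0.194   0.018 ]
calliper 0.6 [326.4 265.6] [ 0.341  -0.2854  0.   
[... 213 characters left out ...]
ra': array([[-0.9005,  0.3416, -0.269 ,  0.2255],
       [-0.4346, -0.6885,  0.5806,  0.2776],
       [ 0.0132,  0.6397,  0.7685,  0.7859],
       [ 0.    ,  0.    ,  0.    ,  1.    ]])}
fixture 0.8 [270.3 189.7] [ 0.6017 -0.3164  0.    ]
casting 0.56 [270.8 185.3] [ 0.6009 -0.3182  0.012 ]
gauge_front_left 0.74 [301.3 216.4] [ 0.5067 -0.2691  0.018 ]
gauge_front_right 0.97 [325.1 196.1] [ 0.4876 -0.3363  0.018 ]
gauge_front_right 0.72 [415.6 171.6] [ 0.3476 -0.481   0.018 ]
gauge_side 0.71 [232.2 228.8] [ 0.6095 -0.1849  0.018 ]
calliper 0.73 [381.6 253. ] [ 0.3402 -0.2704  0.    ]
star_knob 0.67 [308.4 316.3] [ 0.405  -0.0936  0.    ]
nylon_foot 0.74 [417.4 166.6] [ 0.3518 -0.5146  0.    ]
```

```bash
python3 - <<'E'
import cv2
a=cv2.imread('pics/top0.png')[90:310,190:470]; cv2.imwrite('pics/topc.png',cv2.resize(a,None,fx=2.8,fy=2.7,interpolation=2))
a=cv2.imread('pics/scene0.png')[100:360,180:500]; cv2.imwrite('pics/scenec.png',cv2.resize(a,None,fx=2.3,fy=2.3,interpolation=2))
E
```

```text
(no output)
```

View pics/topc.png

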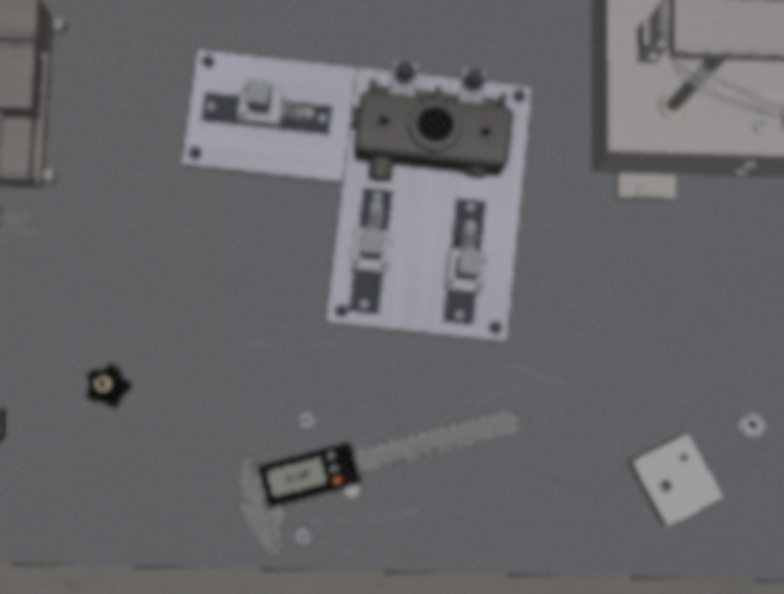

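View pics/scenec.png

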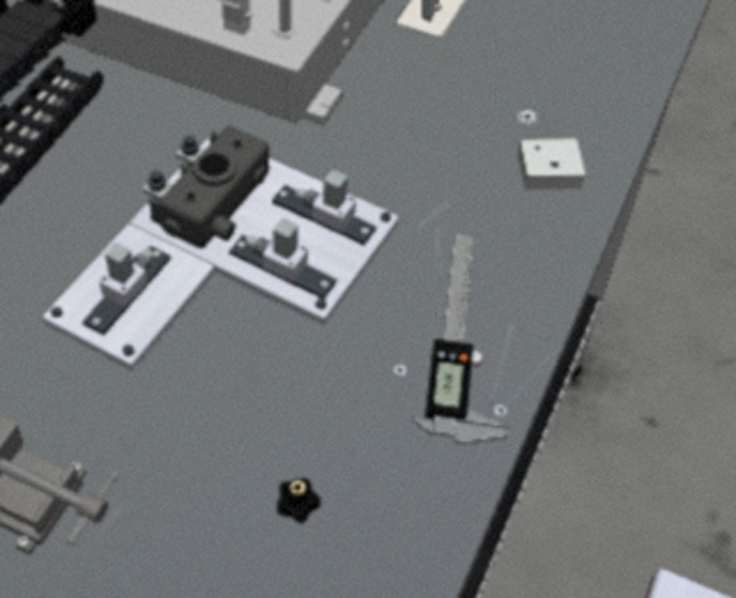

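The top view shows the fixture with the gauge posts at crop (372,240), (469,262) and (260,97). The left-front boss is clearly proud at (380,165). The loose things lie clear of the gauges. Next I need the fixture's yaw from its plate corners.

```bash
python3 - <<'E'
from h import *
np.set_printoptions(precision=4,suppress=True)
c=viewer.capture('top')
P={k:at(c,(190+u/2.8,90+v/2.7),.012) for k,(u,v) in dict(FL=(329,320),FR=(508,339),BR=(531,88),WB=(198,50),WF=(182,163),IN=(343,180)).items()}
for k,v in P.items(): print(k,v[:2])
a=lambda p,q:np.arctan2(*(P[q]-P[p])[[1,0]])
print(a('FR','BR'),a('WF','WB'),a('FL','IN'),a('FR','FL')-np.pi/2,a('BR','WB')-np.pi/2,a('IN','WF')-np.pi/2)
for k,(u,v) in dict(FL=(372,240),FR=(469,261),S=(259,97)).items(): print(k,at(c,(190+u/2.8,90+v/2.7),.068)[:2])
E
```

```text
FL [ 0.4532 -0.2446]
FR [ 0.4424 -0.373 ]
BR [ 0.6357 -0.3882]
WB [ 0.6579 -0.1425]
WF [ 0.5692 -0.1347]
IN [ 0.5596 -0.2518]
-0.07890331981791698 -0.08808695458575459 -0.06715812619585142 -0.08335029854999232 -0.09012119101154803 -0.08184032873358249
FL [ 0.5036 -0.2726]
FR [ 0.4905 -0.3386]
S [ 0.605  -0.1925]
```

```bash
python3 -m handwheel '[[[0,0,0],[0,-0.07,0],0],[[0,0,0],[0,-0.07,0],0],[[0,0,0],[0,-0.07,0],0],[[0.036,0,-0.09],[0,0,0],0],[[0.036,0,-0.09],[0,0,0],0],[[0.036,0,-0.09],[0,0,0],0],[[0.036,0,-0.09],[0,0,0],0],[[0.036,0,-0.09],[0,0,0],0],[[0.036,0,-0.09],[0,0,0],0],[[0.036,0,-0.09],[0,0,0],0],[[0.036,0,-0.09],[0,0,0],0],[[0.036,0,-0.09],[0,0,0],0],[[0.036,0,-0.09],[0,0,0],0],[[0.036,0,-0.09],[0,0,0],0],[[0.036,0,-0.09],[0,0,0],0],[[0.036,0,-0.09],[0,0,0],0],[[0.036,0,-0.09],[0,0,0],0],[[0.036,0,-0.09],[0,0,0],0],[[0.036,0,-0.09],[0,0,0],0],[[0.036,0,-0.09],[0,0,0],0]]'
python3 -m handwheel '[[[0.036,0,-0.09],[0,0,0],0],[[0.036,0,-0.09],[0,0,0],0],[[0.036,0,-0.09],[0,0,0],0],[[0,0,0],[0,0,0],0],[[0,0,0],[0,0,0],0]]'
python3 - <<'E'
from h import *
np.set_printoptions(precision=4,suppress=True)
c=viewer.capture('wrist'); cv2.imwrite('pics/w1.png',c['frame'][:,:,::-1]); print(c['world_from_camera'],c['vfov'])
for q,z in [('fixture',0),('casting',.012),('gauge_front_left',.018),('gauge_front_right',.018),('gauge_side',.018)]:
    for r in models.spot_point(q,'wrist')[:2]: print(q,round(r['conf'],2),np.round(r['at'],1),at(c,r['at'],z))
E
```

```text
clock: 2.62
ee_pos: [0.404, -0.1515, 0.2315]
tool_rot: [-1.571, -0.001, -0.084]
wrist_force: [0.9, -0.0, -0.4]
gripper_width: -0.0
clock: 3.03
ee_pos: [0.4377, -0.262, 0.2299]
tool_rot: [-1.569, 0.002, -0.086]
wrist_force: [-0.1, 0.1, -0.1]
gripper_width: -0.0002
[[ 0.086  -0.9569 -0.2774  0.3661]
 [ 0.9963  0.0831  0.0224 -0.2558]
 [ 0.0016 -0.2783  0.9605  0.3734]
 [ 0.      0.      0.      1.    ]] 65.56363457056631
fixture 0.97 [295.2 293.2] [ 0.5971 -0.3167  0.    ]
fixture 0.54 [298.8  94.8] [ 0.343  -0.2836  0.    ]
casting 0.57 [296.4 301. ] [ 0.6015 -0.3144  0.012 ]
gauge_front_left 0.89 [322.  232.2] [ 0.5045 -0.2715  0.018 ]
gauge_front_left 0.24 [294.7  91.6] [ 0.3405 -0.2863  0.018 ]
gauge_front_right 0.57 [266.2 227.2] [ 0.4922 -0.3386  0.018 ]
```

View pics/w1.png

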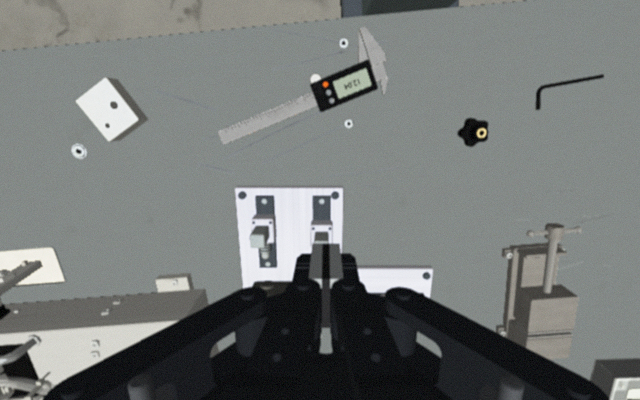

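The wrist view puts the left gauge at (322,232) and the right one at (266,227). Both agree with the top view to about 2 mm. The fingers hide the casting. I'll go down behind the front-left post with the fingers shut.

```bash
python3 -m handwheel '[[[0.0125,0.076,-0.0017],[0,0,0],0],[[0.0125,0.076,-0.0017],[0,0,0],0],[[0.0125,0.076,-0.0017],[0,0,0],0],[[0.0125,0.076,-0.0017],[0,0,0],0],[[0.0125,0.076,-0.0017],[0,0,0],0],[[0.0125,0.076,-0.0017],[0,0,0],0],[[0,0,0],[0,0,0],0]]'
python3 -m handwheel '[[[0.01,0,0],[0,0,0],0],[[0.01,0,0],[0,0,0],0],[[0.01,0,0],[0,0,0],0]]'
python3 - <<'E'
from h import *
c=viewer.capture('top'); cv2.imwrite('pics/top1.png',c['frame'][:,:,::-1])
np.set_printoptions(precision=4,suppress=True)
for n,(u,v) in dict(FLb=(380,178),FRb=(474,173),Sb=(354,118)).items():
    p=at(c,(190+u/2.8,90+v/2.7),.032); print(n,p, p[0]*.9966-p[1]*.083, p[1]*.9966+p[0]*.083)
a=c['frame'][100:200,240:400,::-1]; cv2.imwrite('pics/t1c.png',cv2.resize(a,None,fx=5,fy=5,interpolation=2))
E
```

```text
clock: 3.92
ee_pos: [0.4638, -0.263, 0.0423]
tool_rot: [-1.565, 0.01, -0.081]
wrist_force: [-1.3, 0.2, -0.8]
gripper_width: -0.0001
clock: 4.17
ee_pos: [0.4817, -0.2691, 0.0521]
tool_rot: [-1.574, -0.005, -0.083]
wrist_force: [0.5, 0.4, 0.3]
gripper_width: -0.0
FLb [ 0.5571 -0.278   0.032 ] 0.5783102159813134 -0.23083367419350503
FRb [ 0.5629 -0.3449  0.032 ] 0.5896295849056243 -0.29703758022547866
Sb [ 0.6022 -0.2584  0.032 ] 0.6215511715816353 -0.20752008308594166
```

View pics/t1c.png

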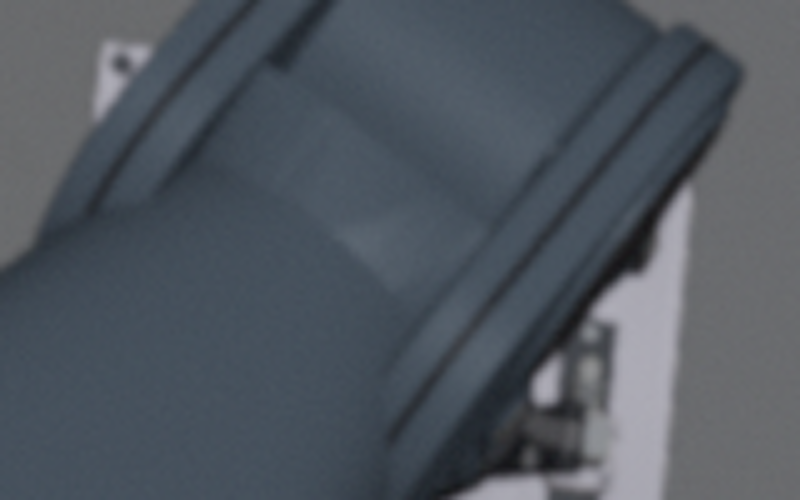

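The arm hides the gauges from the top camera, so I'll go by force. From the first view I expect contact at u≈0.520 for the front-left TCP. Going in by feel.

```bash
for i in 1; do python3 -m handwheel '[[[0.005,0,0],[0,0,0],0],[[0.005,0,0],[0,0,0],0]]'; python3 -m handwheel '[[[0.005,0,0],[0,0,0],0],[[0.005,0,0],[0,0,0],0]]';python3 -m handwheel '[[[0,0,0],[0,0,0],0],[[0,0,0],[0,0,0],0]]'; done
```

```text
clock: 4.38
ee_pos: [0.4845, -0.2691, 0.0508]
tool_rot: [-1.573, -0.002, -0.083]
wrist_force: [-5.0, 0.0, 3.6]
gripper_width: -0.0001
clock: 4.55
ee_pos: [0.4852, -0.2691, 0.0497]
tool_rot: [-1.572, 0.005, -0.084]
wrist_force: [-8.4, -0.6, 5.8]
gripper_width: 0.0
clock: 4.72
ee_pos: [0.4854, -0.2691, 0.0497]
tool_rot: [-1.572, 0.004, -0.084]
wrist_force: [-6.4, 0.5, 4.3]
gripper_width: -0.0003
```

```bash
python3 -m handwheel '[[[0.005,0,0],[0,0,0],0],[[0.005,0,0],[0,0,0],0]]'; python3 -m handwheel '[[[0.005,0,0],[0,0,0],0],[[0.005,0,0],[0,0,0],0]]';python3 -m handwheel '[[[0,0,0],[0,0,0],0],[[0,0,0],[0,0,0],0]]'
```

```text
clock: 4.88
ee_pos: [0.4887, -0.2694, 0.0496]
tool_rot: [-1.572, 0.006, -0.084]
wrist_force: [-8.5, 0.3, 7.1]
gripper_width: 0.0002
clock: 5.05
ee_pos: [0.4927, -0.2698, 0.0496]
tool_rot: [-1.572, 0.006, -0.084]
wrist_force: [-9.1, 0.5, 6.8]
gripper_width: 0.0
clock: 5.22
ee_pos: [0.4932, -0.2698, 0.0496]
tool_rot: [-1.572, 0.005, -0.084]
wrist_force: [-6.4, 0.6, 5.4]
gripper_width: 0.0001
```

```bash
python3 -m handwheel '[[[0.0025,0,0],[0,0,0],0],[[0.0025,0,0],[0,0,0],0]]'; python3 -m handwheel '[[[0.0025,0,0],[0,0,0],0]]'
```

```text
clock: 5.38
ee_pos: [0.4947, -0.27, 0.0497]
tool_rot: [-1.572, 0.006, -0.084]
wrist_force: [-8.0, 0.1, 6.5]
gripper_width: 0.0
clock: 5.47
ee_pos: [0.4957, -0.27, 0.0496]
tool_rot: [-1.572, 0.006, -0.084]
wrist_force: [-7.0, 0.2, 6.6]
gripper_width: -0.0001
```

```bash
python3 -m handwheel '[[[0.0025,0,0],[0,0,0],0]]';python3 -m handwheel '[[[0.0025,0,0],[0,0,0],0]]'
```

```text
clock: 5.55
ee_pos: [0.4967, -0.2701, 0.0496]
tool_rot: [-1.572, 0.006, -0.084]
wrist_force: [-8.5, 0.2, 6.6]
gripper_width: -0.0001
clock: 5.63
ee_pos: [0.4977, -0.2702, 0.0496]
tool_rot: [-1.572, 0.006, -0.084]
wrist_force: [-8.6, -0.1, 7.0]
gripper_width: 0.0004
```

```bash
python3 -m handwheel '[[[0.0025,0,0],[0,0,0],0]]';python3 -m handwheel '[[[0.0025,0,0],[0,0,0],0]]';python3 -m handwheel '[[[0.0025,0,0],[0,0,0],0]]'
```

```text
clock: 5.72
ee_pos: [0.4987, -0.2703, 0.0497]
tool_rot: [-1.572, 0.006, -0.084]
wrist_force: [-8.1, -0.1, 6.9]
gripper_width: -0.0001
clock: 5.8
ee_pos: [0.4997, -0.2704, 0.0497]
tool_rot: [-1.572, 0.006, -0.084]
wrist_force: [-7.7, 0.2, 6.6]
gripper_width: -0.0001
clock: 5.88
ee_pos: [0.5, -0.2704, 0.0497]
tool_rot: [-1.572, 0.007, -0.084]
wrist_force: [-10.8, -0.2, 9.1]
gripper_width: 0.0
```

Stalled at x=0.500 with the force rising, so that is contact. I'll push a little further to confirm and seat the tip.

```bash
python3 -m handwheel '[[[0.0025,0,0],[0,0,0],0]]';python3 -m handwheel '[[[0.0015,0,0],[0,0,0],0]]'
```

```text
clock: 5.97
ee_pos: [0.5002, -0.2704, 0.0497]
tool_rot: [-1.572, 0.009, -0.084]
wrist_force: [-11.9, 0.8, 9.0]
gripper_width: -0.0
clock: 6.05
ee_pos: [0.5005, -0.2704, 0.0497]
tool_rot: [-1.572, 0.01, -0.085]
wrist_force: [-11.8, 0.8, 9.5]
gripper_width: 0.0
```

```bash
python3 -m handwheel '[[[0.0025,0,0],[0,0,0],0]]';python3 -m handwheel '[[[0,0,0],[0,0,0],0]]'
```

```text
clock: 6.13
ee_pos: [0.5013, -0.2705, 0.0497]
tool_rot: [-1.572, 0.01, -0.085]
wrist_force: [-12.2, 0.5, 9.0]
gripper_width: 0.0001
clock: 6.22
ee_pos: [0.5014, -0.2705, 0.0497]
tool_rot: [-1.572, 0.01, -0.085]
wrist_force: [-13.1, 0.2, 9.7]
gripper_width: -0.0
```

The front-left tip is on its boss: push about 12.5 N, sunk about 1.3 mm. I'll back off and move sideways to the right gauge.

```bash
python3 -m handwheel '[[[-0.05,-0.005,0],[0,0,0],0],[[-0.055,0,0],[0,0,0],0],[[0,0,-0.057],[0,0,0],0],[[0,0,-0.057],[0,0,0],0],[[0,0,-0.057],[0,0,0],0],[[0,0,0],[0,0,0],0],[[0,0,0],[0,0,0],0]]'
```

```text
clock: 6.8
ee_pos: [0.4585, -0.3359, 0.0511]
tool_rot: [-1.571, -0.001, -0.085]
wrist_force: [-0.3, 0.3, -0.1]
gripper_width: -0.0002
```

```bash
python3 -m handwheel '[[[0.0125,0,0],[0,0,0],0],[[0.0125,0,0],[0,0,0],0],[[0.01,0,0],[0,0,0],0]]';python3 -m handwheel '[[[0.005,0,0],[0,0,0],0],[[0.005,0,0],[0,0,0],0]]';python3 -m handwheel '[[[0.005,0,0],[0,0,0],0],[[0.005,0,0],[0,0,0],0]]'
```

```text
clock: 7.05
ee_pos: [0.472, -0.3351, 0.0509]
tool_rot: [-1.571, 0.003, -0.082]
wrist_force: [-7.8, 1.1, 5.8]
gripper_width: -0.0001
clock: 7.22
ee_pos: [0.4741, -0.3354, 0.0509]
tool_rot: [-1.571, 0.007, -0.082]
wrist_force: [-8.2, 1.5, 5.0]
gripper_width: 0.0001
clock: 7.38
ee_pos: [0.4779, -0.3357, 0.0509]
tool_rot: [-1.571, 0.007, -0.083]
wrist_force: [-8.6, 0.4, 5.3]
gripper_width: 0.0003
```

```bash
python3 -m handwheel '[[[0.005,0,0],[0,0,0],0],[[0.005,0,0],[0,0,0],0],[[0.005,0,0],[0,0,0],0]]';python3 -m handwheel '[[[0.005,0,0],[0,0,0],0]]';python3 -m handwheel '[[[0.005,0,0],[0,0,0],0]]'
```

```text
clock: 7.63
ee_pos: [0.4838, -0.3361, 0.0509]
tool_rot: [-1.571, 0.007, -0.083]
wrist_force: [-7.7, 0.3, 5.3]
gripper_width: -0.0001
clock: 7.72
ee_pos: [0.4858, -0.3364, 0.0509]
tool_rot: [-1.571, 0.007, -0.083]
wrist_force: [-8.2, 0.9, 5.4]
gripper_width: -0.0002
clock: 7.8
ee_pos: [0.4878, -0.3365, 0.0509]
tool_rot: [-1.571, 0.007, -0.083]
wrist_force: [-8.4, 0.5, 4.2]
gripper_width: -0.0001
```

```bash
python3 -m handwheel '[[[0.0025,0,0],[0,0,0],0]]';python3 -m handwheel '[[[0.0025,0,0],[0,0,0],0]]';python3 -m handwheel '[[[0.0025,0,0],[0,0,0],0]]'
```

```text
clock: 7.88
ee_pos: [0.489, -0.3367, 0.0509]
tool_rot: [-1.571, 0.007, -0.083]
wrist_force: [-7.9, 1.2, 5.5]
gripper_width: -0.0002
clock: 7.97
ee_pos: [0.4898, -0.3367, 0.0509]
tool_rot: [-1.571, 0.007, -0.083]
wrist_force: [-7.8, 1.2, 5.3]
gripper_width: -0.0001
clock: 8.05
ee_pos: [0.4908, -0.3368, 0.0509]
tool_rot: [-1.571, 0.007, -0.083]
wrist_force: [-7.3, 0.2, 4.3]
gripper_width: 0.0001
```

```bash
python3 -m handwheel '[[[0.0025,0,0],[0,0,0],0]]';python3 -m handwheel '[[[0.0025,0,0],[0,0,0],0]]';python3 -m handwheel '[[[0.0025,0,0],[0,0,0],0]]'
```

```text
clock: 8.13
ee_pos: [0.4918, -0.3369, 0.0509]
tool_rot: [-1.571, 0.007, -0.083]
wrist_force: [-8.6, -0.1, 5.0]
gripper_width: -0.0
clock: 8.22
ee_pos: [0.4928, -0.337, 0.0509]
tool_rot: [-1.571, 0.007, -0.083]
wrist_force: [-7.8, 0.3, 5.0]
gripper_width: -0.0001
clock: 8.3
ee_pos: [0.4938, -0.3371, 0.0509]
tool_rot: [-1.571, 0.007, -0.083]
wrist_force: [-7.6, 1.4, 5.6]
gripper_width: 0.0001
```

```bash
python3 -m handwheel '[[[0,0,0],[0,0,0],0]]'
```

```text
clock: 8.38
ee_pos: [0.494, -0.3371, 0.0509]
tool_rot: [-1.571, 0.007, -0.083]
wrist_force: [-7.5, 0.7, 4.8]
gripper_width: -0.0
```

```bash
python3 -m handwheel '[[[0.0025,0,0],[0,0,0],0]]';python3 -m handwheel '[[[0.0025,0,0],[0,0,0],0]]';python3 -m handwheel '[[[0.0025,0,0],[0,0,0],0]]'
```

```text
clock: 8.47
ee_pos: [0.4947, -0.3371, 0.0509]
tool_rot: [-1.571, 0.007, -0.083]
wrist_force: [-7.3, 0.6, 5.0]
gripper_width: 0.0
clock: 8.55
ee_pos: [0.4957, -0.3372, 0.0509]
tool_rot: [-1.571, 0.007, -0.083]
wrist_force: [-7.7, 0.3, 4.8]
gripper_width: -0.0001
clock: 8.63
ee_pos: [0.4967, -0.3373, 0.0509]
tool_rot: [-1.571, 0.007, -0.083]
wrist_force: [-7.9, 1.4, 4.1]
gripper_width: -0.0003
```

```bash
python3 -m handwheel '[[[0.0025,0,0],[0,0,0],0]]';python3 -m handwheel '[[[0.0025,0,0],[0,0,0],0]]';python3 -m handwheel '[[[0.0025,0,0],[0,0,0],0]]'
```

```text
clock: 8.72
ee_pos: [0.4977, -0.3374, 0.051]
tool_rot: [-1.571, 0.007, -0.083]
wrist_force: [-8.1, 0.7, 4.4]
gripper_width: 0.0002
clock: 8.8
ee_pos: [0.4987, -0.3375, 0.051]
tool_rot: [-1.571, 0.007, -0.083]
wrist_force: [-8.6, 0.5, 4.7]
gripper_width: -0.0003
clock: 8.88
ee_pos: [0.4997, -0.3376, 0.0509]
tool_rot: [-1.571, 0.007, -0.083]
wrist_force: [-7.7, 0.5, 5.6]
gripper_width: 0.0
```

```bash
python3 -m handwheel '[[[0.0025,0,0],[0,0,0],0]]';python3 -m handwheel '[[[0.0025,0,0],[0,0,0],0]]';python3 -m handwheel '[[[0.0025,0,0],[0,0,0],0]]'
```

```text
clock: 8.97
ee_pos: [0.5007, -0.3377, 0.0509]
tool_rot: [-1.571, 0.007, -0.083]
wrist_force: [-7.6, 0.8, 6.1]
gripper_width: -0.0001
clock: 9.05
ee_pos: [0.5017, -0.3378, 0.0509]
tool_rot: [-1.571, 0.007, -0.083]
wrist_force: [-9.1, 0.3, 4.1]
gripper_width: 0.0005
clock: 9.13
ee_pos: [0.5027, -0.3379, 0.0509]
tool_rot: [-1.571, 0.007, -0.083]
wrist_force: [-7.8, 1.1, 4.6]
gripper_width: 0.0002
```

```bash
python3 -m handwheel '[[[0.0025,0,0],[0,0,0],0]]';python3 -m handwheel '[[[0.0025,0,0],[0,0,0],0]]';python3 -m handwheel '[[[0.0025,0,0],[0,0,0],0]]'
```

```text
clock: 9.22
ee_pos: [0.5037, -0.3379, 0.0509]
tool_rot: [-1.571, 0.007, -0.083]
wrist_force: [-7.7, 0.3, 4.7]
gripper_width: 0.0003
clock: 9.3
ee_pos: [0.5047, -0.338, 0.0509]
tool_rot: [-1.571, 0.007, -0.083]
wrist_force: [-7.6, 0.9, 5.3]
gripper_width: 0.0
clock: 9.38
ee_pos: [0.5054, -0.3381, 0.0509]
tool_rot: [-1.571, 0.008, -0.083]
wrist_force: [-10.6, 0.6, 6.2]
gripper_width: -0.0
```

Contact at u≈0.532, as predicted. Seating the tip as before.

```bash
python3 -m handwheel '[[[0.0025,0,0],[0,0,0],0]]';python3 -m handwheel '[[[0.0025,0,0],[0,0,0],0]]'; python3 -m handwheel '[[[0,0,0],[0,0,0],0]]'
```

```text
clock: 9.47
ee_pos: [0.5055, -0.3381, 0.0509]
tool_rot: [-1.571, 0.01, -0.083]
wrist_force: [-11.8, 1.0, 7.3]
gripper_width: -0.0002
clock: 9.55
ee_pos: [0.5059, -0.3381, 0.0509]
tool_rot: [-1.571, 0.011, -0.083]
wrist_force: [-12.2, 0.7, 7.5]
gripper_width: -0.0
clock: 9.63
ee_pos: [0.506, -0.3381, 0.051]
tool_rot: [-1.571, 0.011, -0.083]
wrist_force: [-11.2, 0.7, 7.2]
gripper_width: 0.0
```

```bash
python3 -m handwheel '[[[0.002,0,0],[0,0,0],0]]';python3 -m handwheel '[[[0,0,0],[0,0,0],0]]'
```

```text
clock: 9.72
ee_pos: [0.5064, -0.3382, 0.051]
tool_rot: [-1.571, 0.011, -0.083]
wrist_force: [-13.4, 1.2, 8.2]
gripper_width: -0.0001
clock: 9.8
ee_pos: [0.5066, -0.3382, 0.051]
tool_rot: [-1.571, 0.011, -0.083]
wrist_force: [-11.9, 1.1, 7.5]
gripper_width: 0.0003
```

Front-right is seated, sunk about 1.3 mm at a push of about 12.5 N. Now up and over to the side gauge, turned by -90°.

```bash
python3 -m handwheel '[[[-0.05,-0.005,0],[0,0,0],0],[[-0.06,-0.02,0],[0,0,0],0],[[0,-0.095,0],[0,0,0],0],[[0,-0.095,0],[0,0,0],0],[[0.055,0,0.079],[0,0,0],0],[[0.055,0,0.079],[0,0,0],0],[[0.055,0,0.079],[0,0,0],0],[[0.055,0,0.079],[0,0,0],0],[[0.055,0,0.079],[0,0,0],0],[[0.055,0,0.079],[0,0,0],0],[[0,0,0],[0,0,0],0]]'
python3 -m handwheel '[[[0,0,0],[0,0.077,0],0],[[0,0,0],[0,0.077,0],0],[[0,0,0],[0,0.077,0],0],[[0,0,0],[0,0.077,0],0],[[0,0,0],[0,0.077,0],0],[[0,0,0],[0,0.077,0],0],[[0,0,0],[0,0.077,0],0],[[0,0,0],[0,0.077,0],0],[[0,0,0],[0,0.077,0],0],[[0,0,0],[0,0.077,0],0],[[0,0,0],[0,0.077,0],0],[[0,0,0],[0,0.077,0],0],[[0,0,0],[0,0.077,0],0],[[0,0,0],[0,0,0],0],[[0,0,0],[0,0,0],0]]'
python3 - <<'E'
from h import *
np.set_printoptions(precision=4,suppress=True)
p=readout.read_state()['ee_pos']; print('u',p[0]*.9966-p[1]*.083,'v',p[1]*.9966+p[0]*.083)
c=viewer.capture('wrist'); cv2.imwrite('pics/w2.png',c['frame'][:,:,::-1])
for r in models.spot_point('gauge_side','wrist')[:2]:
    p=at(c,r['at'],.018);print(round(r['conf'],2),np.round(r['at'],1),p,'u',p[0]*.9966-p[1]*.083,'v',p[1]*.9966+p[0]*.083)
E
```

```text
clock: 10.72
ee_pos: [0.6186, -0.1503, 0.1364]
tool_rot: [-1.567, -0.003, -0.074]
wrist_force: [-0.8, -0.9, -0.0]
gripper_width: 0.0001
clock: 11.97
ee_pos: [0.6147, -0.157, 0.1368]
tool_rot: [-1.571, 0.0, -1.651]
wrist_force: [0.8, 0.9, 0.1]
gripper_width: 0.0002
u 0.6256768840531118 v -0.10540078485215193
0.69 [323.5 233. ] [ 0.6094 -0.1893  0.018 ] u 0.6230046511069329 v -0.13805701733998213
```

View pics/w2.png

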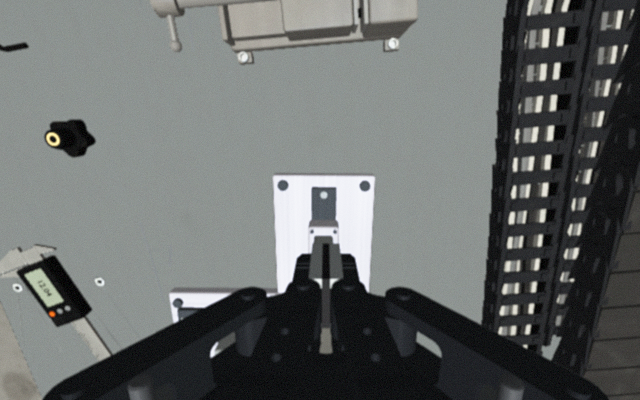

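The side gauge is lined up under the fingers at (323,233). Descending behind its post.

```bash
python3 -m handwheel '[[[-0.006,0.0725,-0.003],[0,0,0],0],[[-0.006,0.0725,-0.003],[0,0,0],0],[[0,0.0725,0],[0,0,0],0],[[0,0,0],[0,0,0],0],[[0,0,0],[0,0,0],0]]'; python3 -m handwheel '[[[0.0125,0,0],[0,0,0],0],[[0.0125,0,0],[0,0,0],0],[[0.0125,0,0],[0,0,0],0]]'; python3 -m handwheel '[[[0.0125,0,0],[0,0,0],0]]';python3 -m handwheel '[[[0.005,0,0],[0,0,0],0],[[0.005,0,0],[0,0,0],0]]'
```

```text
clock: 12.48
ee_pos: [0.6104, -0.1517, 0.0476]
tool_rot: [-1.576, 0.002, -1.654]
wrist_force: [-0.4, -0.0, 0.7]
gripper_width: -0.0
clock: 12.73
ee_pos: [0.6132, -0.169, 0.053]
tool_rot: [-1.566, -0.002, -1.655]
wrist_force: [-0.1, -0.1, 0.5]
gripper_width: 0.0001
clock: 12.82
ee_pos: [0.6127, -0.1728, 0.0527]
tool_rot: [-1.566, 0.002, -1.655]
wrist_force: [0.3, 7.8, 6.2]
gripper_width: 0.0002
clock: 12.98
ee_pos: [0.6125, -0.1744, 0.0527]
tool_rot: [-1.566, 0.006, -1.654]
wrist_force: [1.6, 8.1, 5.4]
gripper_width: -0.0002
```

```bash
python3 -m handwheel '[[[0.005,0,0],[0,0,0],0],[[0.005,0,0],[0,0,0],0],[[0.005,0,0],[0,0,0],0]]';python3 -m handwheel '[[[0.005,0,0],[0,0,0],0]]';python3 -m handwheel '[[[0.005,0,0],[0,0,0],0]]'
```

```text
clock: 13.23
ee_pos: [0.612, -0.1799, 0.0527]
tool_rot: [-1.566, 0.006, -1.653]
wrist_force: [-0.2, 8.1, 5.3]
gripper_width: 0.0001
clock: 13.32
ee_pos: [0.6118, -0.1819, 0.0527]
tool_rot: [-1.566, 0.006, -1.653]
wrist_force: [0.9, 7.4, 5.2]
gripper_width: -0.0002
clock: 13.4
ee_pos: [0.6117, -0.1839, 0.0527]
tool_rot: [-1.566, 0.006, -1.653]
wrist_force: [1.1, 7.3, 5.8]
gripper_width: 0.0003
```

```bash
python3 -m handwheel '[[[0.0025,0,0],[0,0,0],0]]';python3 -m handwheel '[[[0.0025,0,0],[0,0,0],0]]';python3 -m handwheel '[[[0.0025,0,0],[0,0,0],0]]'
```

```text
clock: 13.48
ee_pos: [0.6115, -0.1851, 0.0527]
tool_rot: [-1.566, 0.006, -1.653]
wrist_force: [0.1, 7.8, 5.3]
gripper_width: 0.0001
clock: 13.57
ee_pos: [0.6115, -0.186, 0.0527]
tool_rot: [-1.566, 0.006, -1.653]
wrist_force: [-0.2, 7.4, 5.5]
gripper_width: -0.0002
clock: 13.65
ee_pos: [0.6114, -0.1869, 0.0527]
tool_rot: [-1.566, 0.006, -1.653]
wrist_force: [1.1, 8.2, 6.2]
gripper_width: 0.0001
```

```bash
python3 -m handwheel '[[[0.0025,0,0],[0,0,0],0]]';python3 -m handwheel '[[[0.0025,0,0],[0,0,0],0]]';python3 -m handwheel '[[[0.0025,0,0],[0,0,0],0]]'
```

```text
clock: 13.73
ee_pos: [0.6113, -0.1879, 0.0527]
tool_rot: [-1.566, 0.006, -1.653]
wrist_force: [0.5, 7.8, 5.4]
gripper_width: -0.0
clock: 13.82
ee_pos: [0.6112, -0.1888, 0.0527]
tool_rot: [-1.566, 0.006, -1.653]
wrist_force: [0.2, 8.3, 4.7]
gripper_width: -0.0002
clock: 13.9
ee_pos: [0.6111, -0.1898, 0.0527]
tool_rot: [-1.566, 0.006, -1.653]
wrist_force: [0.5, 6.6, 5.7]
gripper_width: -0.0002
```

```bash
python3 -m handwheel '[[[0.0025,0,0],[0,0,0],0]]';python3 -m handwheel '[[[0.0025,0,0],[0,0,0],0]]';python3 -m handwheel '[[[0.0025,0,0],[0,0,0],0]]'
```

```text
clock: 13.98
ee_pos: [0.611, -0.1909, 0.0527]
tool_rot: [-1.566, 0.006, -1.653]
wrist_force: [0.5, 9.2, 5.4]
gripper_width: 0.0002
clock: 14.07
ee_pos: [0.611, -0.1919, 0.0527]
tool_rot: [-1.566, 0.006, -1.653]
wrist_force: [0.7, 7.1, 5.4]
gripper_width: 0.0002
clock: 14.15
ee_pos: [0.6109, -0.1929, 0.0527]
tool_rot: [-1.566, 0.006, -1.653]
wrist_force: [0.7, 8.0, 4.6]
gripper_width: -0.0002
```

```bash
python3 -m handwheel '[[[0.0025,0,0],[0,0,0],0]]';python3 -m handwheel '[[[0.0025,0,0],[0,0,0],0]]';python3 -m handwheel '[[[0.0025,0,0],[0,0,0],0]]'
```

```text
clock: 14.23
ee_pos: [0.6108, -0.1938, 0.0527]
tool_rot: [-1.566, 0.006, -1.653]
wrist_force: [-0.3, 8.3, 6.0]
gripper_width: 0.0002
clock: 14.32
ee_pos: [0.6107, -0.1949, 0.0527]
tool_rot: [-1.566, 0.006, -1.653]
wrist_force: [0.5, 8.4, 6.6]
gripper_width: 0.0001
clock: 14.4
ee_pos: [0.6106, -0.1958, 0.0527]
tool_rot: [-1.566, 0.006, -1.653]
wrist_force: [0.3, 8.0, 5.3]
gripper_width: -0.0001
```

```bash
python3 -m handwheel '[[[0.0025,0,0],[0,0,0],0]]';python3 -m handwheel '[[[0.0025,0,0],[0,0,0],0]]';python3 -m handwheel '[[[0.0025,0,0],[0,0,0],0]]'
```

```text
clock: 14.48
ee_pos: [0.6105, -0.1968, 0.0527]
tool_rot: [-1.566, 0.006, -1.653]
wrist_force: [1.4, 8.5, 5.1]
gripper_width: -0.0003
clock: 14.57
ee_pos: [0.6104, -0.1978, 0.0527]
tool_rot: [-1.566, 0.006, -1.653]
wrist_force: [0.5, 8.1, 5.8]
gripper_width: -0.0
clock: 14.65
ee_pos: [0.6104, -0.1986, 0.0527]
tool_rot: [-1.566, 0.007, -1.653]
wrist_force: [0.4, 10.6, 5.2]
gripper_width: -0.0
```

Contact at y≈-0.1985, against a prediction of -0.2005. Seating the tip.

```bash
python3 -m handwheel '[[[0.0025,0,0],[0,0,0],0]]';python3 -m handwheel '[[[0.0025,0,0],[0,0,0],0]]'; python3 -m handwheel '[[[0,0,0],[0,0,0],0]]'
```

```text
clock: 14.73
ee_pos: [0.6104, -0.1987, 0.0527]
tool_rot: [-1.566, 0.008, -1.653]
wrist_force: [1.2, 10.1, 7.5]
gripper_width: -0.0
clock: 14.82
ee_pos: [0.6103, -0.1989, 0.0528]
tool_rot: [-1.566, 0.01, -1.652]
wrist_force: [0.1, 12.6, 6.3]
gripper_width: 0.0001
clock: 14.9
ee_pos: [0.6103, -0.199, 0.0527]
tool_rot: [-1.566, 0.01, -1.652]
wrist_force: [1.0, 10.9, 6.3]
gripper_width: -0.0005
```

```bash
python3 -m handwheel '[[[0.0025,0,0],[0,0,0],0]]';python3 -m handwheel '[[[0,0,0],[0,0,0],0]]'
```

```text
clock: 14.98
ee_pos: [0.6103, -0.1995, 0.0527]
tool_rot: [-1.566, 0.01, -1.652]
wrist_force: [0.1, 13.6, 7.2]
gripper_width: 0.0001
clock: 15.07
ee_pos: [0.6103, -0.1996, 0.0527]
tool_rot: [-1.566, 0.01, -1.652]
wrist_force: [1.3, 11.9, 6.5]
gripper_width: 0.0001
```

Seated, sunk about 1.1 mm. Retreat, clear the view and check.

```bash
python3 -m handwheel '[[[-0.05,-0.005,0],[0,0,0],0],[[-0.06,-0.02,0],[0,0,0],0],[[0,-0.1,0],[0,0,0],0],[[0,-0.1,0],[0,0,0],0],[[0,-0.1,0],[0,0,0],0],[[-0.06,0,-0.08],[0,0,0],0],[[-0.06,0,-0.08],[0,0,0],0],[[-0.06,0,-0.08],[0,0,0],0],[[-0.06,0,-0.08],[0,0,0],0],[[-0.06,0,-0.08],[0,0,0],0],[[-0.06,0,-0.08],[0,0,0],0],[[-0.06,0,-0.08],[0,0,0],0],[[-0.06,0,-0.08],[0,0,0],0],[[-0.06,0,-0.08],[0,0,0],0],[[-0.06,0,-0.08],[0,0,0],0],[[0,0,0],[0,0,0],0],[[0,0,0],[0,0,0],0]]'
python3 - <<'E'
from h import *
c=viewer.capture('top'); a=c['frame'][90:310,190:470,::-1]; A=cv2.resize(a,None,fx=2.8,fy=2.7,interpolation=2)
cv2.imwrite('pics/topend.png',A)
c=viewer.capture('scene'); cv2.imwrite('pics/scend.png',cv2.resize(c['frame'][140:270,180:380,::-1],None,fx=4,fy=4,interpolation=2))
E
```

```text
clock: 16.48
ee_pos: [0.3131, 0.1063, 0.1812]
tool_rot: [-1.567, 0.0, -1.651]
wrist_force: [1.0, -0.1, 0.4]
gripper_width: -0.0003
```

View pics/topend.png

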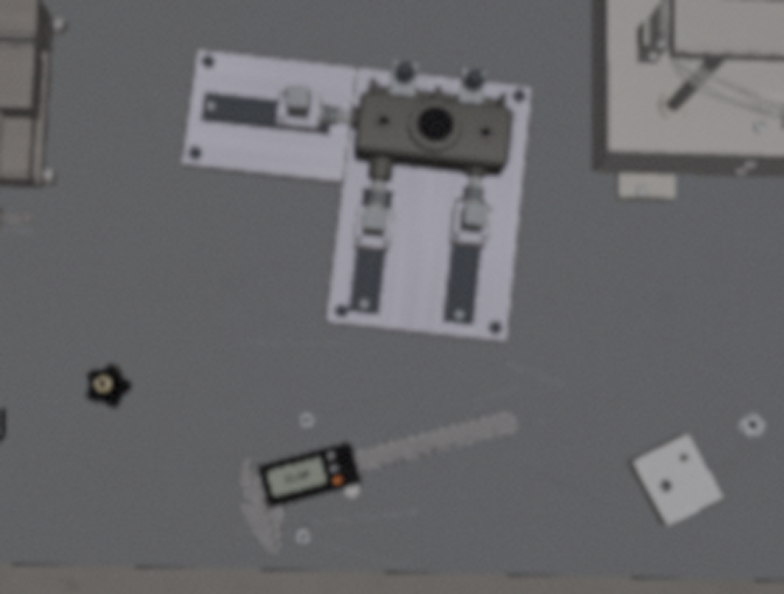

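View pics/scend.png

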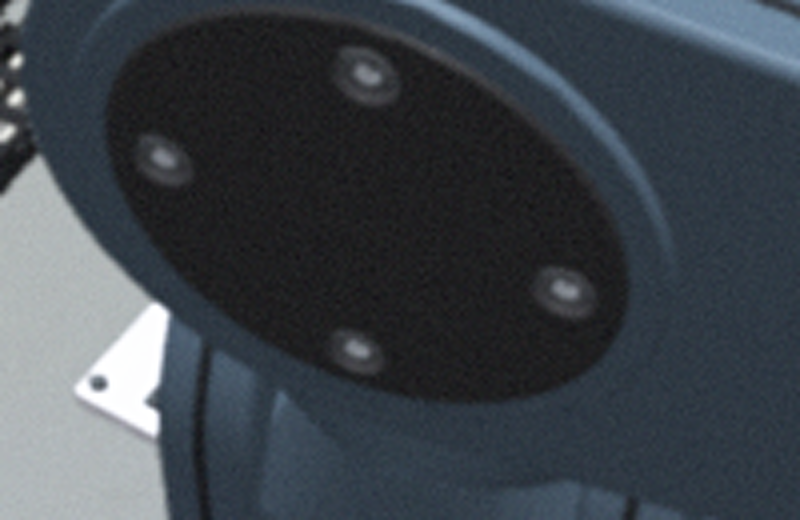

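The top view shows all three tips meeting their bosses: front-left at (378,183), front-right at (475,182) and side at (345,115). The calliper, knob and nylon block have not moved. The arm blocks the scene view, so it adds nothing. Handing in.

```bash
python3 -c "
from cell import env; print(env.sign_off())"
```

```text
the job is handed in; nothing more can be done
None
```

All three gauges are resting against their bosses, and the job is handed in at about 16.5 s of the 69 s allowed. I pushed each gauge by its post with the fingers shut, in 1 mm steps near the boss.

| Gauge | Sliding push | Push at contact | Tip sunk in (of 3 mm) |
|---|---|---|---|
| Front left | about 8 N | 12–13 N | about 1.3 mm |
| Front right | about 8 N | 12–13.5 N | about 1.3 mm |
| Side | about 8 N | 12–13.5 N | about 1.1 mm |

- **Ramming:** the highest push read along the slide was 13.6 N, well under the 20 N limit. Part of the arm's motion went into its own give, so the tip depths come from the measured arm position, not the commands.
- **Contact points:** the front two matched the camera prediction to about 1 mm. The side gauge touched about 2 mm earlier than predicted.
- **Vertical force:** the readings also showed 4–10 N upward while pushing, which I took to be friction on the post.
- **Last checks:** the final top picture shows all three tips on their bosses, the arm clear, and the calliper, knob and nylon block where they were. The last scene picture was no use because the arm blocked it, so the top view is the only visual check.

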